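Snug the wrench and nip up the mould clamp

TASK

The adjustable wrench lying round the mould clamp's nut is too loose: roll its worm until the jaws are snug on the nut, pressing on the worm only gently and without turning the nut yet. Then push the wrench's handle round to tighten the nut clockwise (seen from above) by an eighth of a turn (45 degrees), turning it with the wrench only, and leave the wrench lying flat and snug on the nut. Do not disturb the other things.

Things in the scene. Friction and masses are not known exactly. Their poses are not given: they have to be found in the camera images.
- wrench: steel adjustable wrench, 260 mm long, 18 mm thick at the head, lying flat and loose on the upper board of the clamp, its jaws round the nut. Origin: on its underside, between the jaws (at the centre of the nut once snug). Its x runs along the wrench from handle to jaw tips, z up, y towards the fixed jaw (inner face at y = +15 mm). The movable jaw is on the -y side. The throat behind the nut is 20 mm from the origin.
- worm_top (a point): highest point of the worm: a knurled steel roller, 22 mm diameter, 18 mm long, axis along the wrench's y, in the wrench head 43 mm behind the jaws' centre, 23 mm above the wrench's underside, 5 mm above the head's flat upper face. Roll it with a fingertip pressed lightly (5 to 10 N) on its top and dragged along +x, towards the jaws (3 to 4 N). Axes as the wrench's.
- jaw (a joint): travel of the movable jaw in m, growing as it closes; the jaws are 35 mm apart at 0, so they are snug on the 30 mm nut near 0.005. Dragging the worm's top towards the jaws closes it by 0.073 mm per mm of drag (towards the handle opens it), so it takes several strokes; it holds where it is left, and once it is tight the finger slips on the worm.
- nut (a joint): turn of the nut in rad, 0 at the start, growing clockwise seen from above (tightening); it drags at about 0.35 N m, a few N of push at the handle
- nut_top (a point): centre of the upper face of the hexagonal steel nut, 30 mm across flats, 16 mm high, sitting on the upper board (200 x 180 mm, 62 mm above the table) of the mould clamp; a 19 mm stud stands 8 mm out of it. The nut's centre is the axis of turning.
- handle_push (a point): centre of the wrench's handle, half-way up it, 160 mm behind the jaws' centre and beyond the board's edge; the handle is a bar 22 mm wide and 11 mm thick, its underside 1 mm above the level of the board, from 80 to 238 mm behind the jaws' centre. Axes as the wrench's: tightening moves it along +y.
- press: the mould clamp, fixed to the table: white plaster mould between two plywood boards, 220 x 200 mm at the foot, 62 mm high; origin on the table under the stud. A spare nut and a wooden knife lie on its upper board.
- spare_nut: small loose nut, 17 mm across flats, 12 mm high, on the clamp's upper board: leave it
- wood_knife: wooden modelling knife, 130 x 16 x 6 mm, on the clamp's upper board: leave it
- sponge: round sponge, 84 mm wide, 26 mm high: leave it
- bowl: glazed bowl, 130 mm wide, 55 mm high: leave it
- clay_pot: clay pot, 84 mm wide, 75 mm high: leave it
- phone: phone lying flat, 148 x 72 x 9 mm: leave it
- slip_jar: jar with lid, 72 mm wide, 100 mm high: leave it

How it is judged:
On the way, in this order (a step that is already met when the one before it is completed fails the run):
1. the jaw is rolled snug on the nut, the nut not yet turned (value of joint jaw above 0.0042 m and value of joint nut between -0.15 and 0.15 rad), for 0.2 s.
2. the nut is turned clockwise by about 45 degrees (value of joint nut above 0.61 rad), for 0.2 s.
At the end, for the whole second after the job is handed in: The nut has been turned 35 to 55 degrees clockwise from its start; the jaw is still closed on it to within 0.8 mm; the wrench lies flat (within 3.5 degrees), at rest, its jaws round the nut (centre within 8 mm) (value of joint nut between 0.61 and 0.96 rad and value of joint jaw above 0.0042 m and horizontal distance between wrench and nut_top below 0.008 m and angle between wrench's own z axis and vertical below 0.06 rad and linear speed of wrench below 0.02 m/s); the robot touches nothing.
It fails at once if the worm is pressed hard (over 30 N) (contact force between anything else and worm above 30 N).
It fails at once if the nut is turned while the jaw is loose (value of joint jaw below 0.0038 m and (value of joint nut above 0.2 rad or value of joint nut below -0.2 rad)).
It fails at once if the nut is turned or held by the fingers themselves (contact force between the fingers and nut above 5 N).
It fails at once if another thing is moved by over 25 mm (distance of any of spare_nut, wood_knife, sponge, bowl, clay_pot, phone, slip_jar from where it was at the start of the episode above 0.025 m).
It also fails if it takes over 72 s, if anything falls off the work surface, if the arm or the gripper's body presses on something with over 40 N, if the wrist force passes 120 N, or if a joint passes its speed limit or range.

ROBOT

A 6-joint arm with a two-finger parallel gripper is mounted at the origin on the work surface. World frame = base frame: x ahead of the robot, y to its left, z up, the work surface at z = 0. Lengths are in m, angles in rad, forces in N, time in s.
With the tool pointing down it reaches from about 0.35 to 0.85 m from the base axis. Payload 8.1 kg.
Tool frame: the origin (TCP) lies on the mounting face of the last link; the fingertips stand 186 mm ahead of it and the grasp point (between the pads) lies 167 mm ahead of it; z points along the fingers, y is the direction in which the jaws open and shut (so a half turn about z gives the same grasp; the last joint's range is limited). The gripper opens to 93 mm and grips with 3 to 60 N. Pads are 15 mm wide; open, the fingers measure 128 mm over their backs; the gripper's body (75 mm by 188 mm) begins 65 mm behind the grasp point.
Start: joints at [1.062, 0.13, 1.488, -0, 1.523, -0.085], TCP at [0.247, 0.547, 0.405] pointing down, gripper open.
Joint ranges: [-2.96, 2.96], [-0.89, 2.26], [0.02, 2.5], [-1.34, 4.48], [0, 2.73], [-2.66, 2.66]. Speed limits (rad/s): [2.39, 2.39, 2.79, 3.14, 3.14, 3.14].

INTERFACE

Orientations are given as a rotation vector (axis times angle).
In Python, from plant import robot, read_camera, spotter gives the robot as it stands.
- The arm moves only by the tool arm_command, never from a script. Its arguments are lists of equal length, an entry for each row: "xyz": the shift along the world's x, y, z in cm, a list of three; "turn": the turn, a rotation vector about the world's x, y, z in rad, a list of three. A call has 1 to 12 rows; each row shifts and turns the commanded pose from where the row before left it; what a row does not reach is not made up. A row lasts 1/8 s, in which the tool goes at most 62.5 mm and 10.7 degrees, less where a joint would pass 70% of its speed; a pose out of reach is approached as far as the arm can. A call is refused whole if a number of a shift passes 6.25 or a number of a turn 0.188, either way. A call with a gripper value outside its range is refused whole. "gripper" is the finger opening in cm, from 0 to 9.3, set as the call begins (left out, the last holds). The fingers move at their own pace and stop on an object; "force" is the grip in N (left out, the last holds). Time passes only in rows, so rows that do not move let the fingers close. It gives the time, the measured TCP pose, the force and the opening at its end, in the units of the state.
- robot.read_state(): the state, without advancing time (a new reading comes with each control period).
- read_camera(name): name is "side" or "top" or "wrist"; returns a dict with "frame" (480x640x3 uint8, red, green, blue), "z_map" (480x640 float32, m along the optical axis (not along the pixel's ray), 0 where there is no reading), "fx", "fy", "cx", "cy" (pixels), "eye" and "orientation" of the camera in the world. Camera axes: x right, y down, z forward; pixel columns grow to the right and rows downward; lengths in m; the calibration is good to about 2 mm. The wrist camera is an equidistant fisheye: a pixel r from the principal point sees the ray r / f radians off the axis. A picture is of the moment at which its call begins.
- robot.close_job(): hands the job in, once; it reports no verdict.
Trained networks look in a picture, given as the dict that the camera call returned (one of the last four; its "shot" number tells which), for a name from the list of things; names that differ only in an ending like _2 or _b are one class to them, and where a whole thing is asked for, a point or a joint stands for the part that bears it (a point fixed in the world has none). Each returns a list of dicts, best first, with "confidence" (0 to 1); they miss things now and then, are a little off and sometimes report something else, mostly with a low value. They report only what shows in the picture. A call takes as long as a camera call.
- spotter.masks_of(picture, query): "pixels" (480x640 bool, what is visible of it) and "centre" ([row, column] in pixels, amid what is visible of it).
The state is a dict: "t": time; "q": joint angles; "dq": joint speeds; "joint_torque": joint torques, N m; "tool_pos": TCP position; "orientation": TCP orientation; "force": force on the tool from outside, world axes, zero at the start; "wrist_torque": the same for the moment, N m; "opening": finger opening in m.
Only numpy, scipy, OpenCV 4.12 (cv2) and the standard library are available. Lean on these libraries where they do the work, as an engineer would, in place of code of your own. Each camera call takes 0.05 s, during which the arm holds its last target. There are 200 camera calls.

## Working session

There is one attempt and no reset: what is moved stays moved. The work goes in short steps, Python scripts to look and compute and a tool call to move; the robot and the scene stay as the last step left them, time stands still between calls to the robot, and variables do not carry over. Pictures are saved under pics/ and viewed, about 8 in all and at most 12, crops included, and the job is handed in when it is done.

Besides the shell and the picture viewer there is one more tool, called after ">>>" by a JSON object that holds its "api" and its "payload". arm_command: Moves the arm, as the interface text tells. Its arguments: {"type":"object","properties":{"xyz":{"type":"array","items":{"type":"array","items":{"type":"number"}}},"turn":{"type":"array","items":{"type":"array","items":{"type":"number"}}},"gripper":{"type":"number"},"force":{"type":"number"}},"required":["xyz","turn"]}

```bash
mkdir -p pics; ls; cat > h.py <<'E'
import numpy as np, cv2
from scipy.spatial.transform import Rotation as R
from plant import robot, read_camera, spotter
def rot(p):
    o=np.array(p["orientation"],float)
    return o if o.shape==(3,3) else R.from_rotvec(o).as_matrix() if o.size==3 else R.from_quat(o).as_matrix()
def pts(p,m):
    v,u=np.nonzero(m&(p["z_map"]>0)); z=p["z_map"][v,u]
    c=np.c_[(u-p["cx"])/p["fx"]*z,(v-p["cy"])/p["fy"]*z,z]
    return c@rot(p).T+np.array(p["eye"])
def proj(p,X):
    c=(np.atleast_2d(X)-np.array(p["eye"]))@rot(p)
    return np.c_[c[:,0]/c[:,2]*p["fx"]+p["cx"],c[:,1]/c[:,2]*p["fy"]+p["cy"]]
E
cat > a.py <<'E'
from h import *
print(robot.read_state())
for n in("top","side"):
    p=read_camera(n); cv2.imwrite(f"pics/{n}0.png",p["frame"][:,:,::-1]); print(n,p["eye"],p["orientation"],p["fx"])
    for q in("wrench","nut_top","press","worm_top","spare_nut","wood_knife","clay_pot","slip_jar","bowl","sponge","phone"):
        for d in spotter.masks_of(p,q)[:2]:
            X=pts(p,d["pixels"]); print(q,round(d["confidence"],2),np.round(d["centre"]),d["pixels"].sum(),np.round(np.median(X,0),3) if len(X) else"", np.round(np.percentile(X,98,axis=0),3) if len(X) else"")
E
python3 a.py
```

```text
pics
{'t': 0.0, 'q': array([ 1.06158616e+00,  1.31206166e-01,  1.48926829e+00,  3.56750205e-05,
        1.52296603e+00, -8.54252974e-02]), 'dq': array([ 2.02115056e-03, -3.80595919e-04,  6.22424161e-04, -1.33772050e-03,
        2.62479075e-04,  8.15034551e-05]), 'joint_torque': array([-1.60854594e-03, -5.59819758e+01, -4.91769826e+01,  7.68271554e-02,
        3.49295523e-02, -1.26074683e-04]), 'tool_pos': array([0.24660963, 0.54673995, 0.40366627]), 'orientation': array([-6.60590960e-01, -3.07076559e+00,  2.75831566e-03]), 'force': array([0.52381479, 0.77811976, 0.67723928]), 'wrist_torque': array([ 0.06673827, -0.02248101,  0.00530394]), 'opening': 0.09278306759144929}
top [ 0.35542258 -0.02931652  1.58238887] [-2.18648943  2.13551399 -0.10190803] 557.2641407535328
wrench 0.47 [194. 470.] 1646 [ 0.66  -0.438  0.024] [ 0.712 -0.373  0.059]
nut_top 0.62 [246. 312.] 76 [0.505 0.001 0.08 ] [0.521 0.015 0.09 ]
press 0.76 [242. 318.] 4287 [ 0.501 -0.007  0.063] [0.603 0.095 0.078]
worm_top 0.84 [256. 291.] 1091 [0.473 0.063 0.078] [0.531 0.21  0.087]
wood_knife 0.49 [229. 338.] 244 [ 0.54
[... 652 characters left out ...]
13.] 103 [ 0.503 -0.011  0.076] [0.518 0.006 0.081]
nut_top 0.55 [244. 313.] 70 [ 0.505 -0.012  0.074] [ 0.518 -0.     0.081]
press 0.76 [265. 308.] 7167 [ 0.481 -0.05   0.059] [0.602 0.082 0.068]
worm_top 0.89 [230. 290.] 1363 [0.471 0.041 0.076] [0.532 0.204 0.083]
spare_nut 0.56 [266. 282.] 89 [ 0.424 -0.061  0.072] [ 0.433 -0.05   0.075]
wood_knife 0.57 [260. 334.] 345 [ 0.534 -0.068  0.066] [ 0.595 -0.05   0.071]
slip_jar 0.91 [152. 308.] 1118 [0.639 0.38  0.062] [0.679 0.428 0.102]
bowl 0.89 [388. 484.] 4274 [ 0.666 -0.414  0.028] [ 0.709 -0.37   0.055]
sponge 0.83 [174. 273.] 650 [0.536 0.362 0.024] [0.574 0.417 0.029]
phone 0.85 [190. 203.] 991 [0.36  0.379 0.008] [0.43  0.44  0.012]
```

```bash
cat > b.py <<'E'
from h import *
p=read_camera("top")
cv2.imwrite("pics/t1.png",cv2.resize(p["frame"][180:330,220:420,::-1],None,fx=4,fy=4,interpolation=cv2.INTER_CUBIC))
d=spotter.masks_of(p,"worm_top")[0]; X=pts(p,d["pixels"])
b=X[(X[:,2]>.066)&(X[:,1]>.1)]
c=b.mean(0); w,v=np.linalg.eigh(np.cov(b[:,:2].T)); print("handle",c,v[:,1],np.sqrt(w))
far=(b[:,:2]-c[:2])@v[:,1]; print(far.min(),far.max(), np.median(b[:,2]))
d=spotter.masks_of(p,"nut_top")[0]; X=pts(p,d["pixels"]); t=X[X[:,2]>.083]; print("stud",len(t),t.mean(0), X.mean(0))
d=spotter.masks_of(p,"press")[0]; X=pts(p,d["pixels"]); print(np.percentile(X,[1,99],axis=0))
E
python3 b.py
```

```text
handle [0.43973146 0.1592866  0.07502421] [-0.40413471  0.91469948] [0.00660947 0.03766899]
-0.067591846218113 0.06392284454078259 0.07494428178576429
stud 9 [0.49757902 0.00629141 0.08689054] [0.4998884  0.00573485 0.07933486]
[[ 0.39508289 -0.10001973  0.00342981]
 [ 0.61419015  0.10303289  0.08422245]]
```

View pics/t1.png

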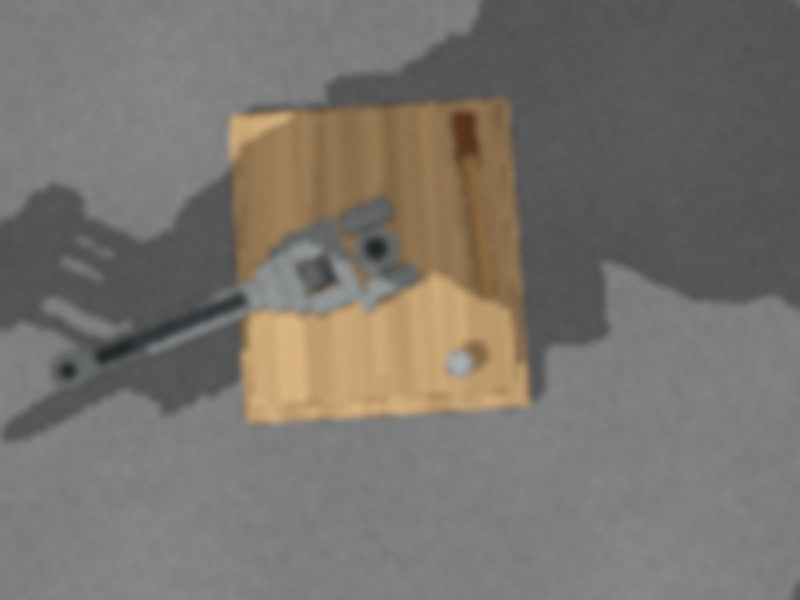

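>>> {"api": "arm_command", "payload": {"xyz": [[2,-4.2,-0.4],[2,-4.2,-0.4],[2,-4.2,-0.4],[2,-4.2,-0.4],[2,-4.2,-0.4],[2,-4.2,-0.4],[2,-4.2,-0.4],[2,-4.2,-0.4],[2,-4.2,-0.4],[2,-4.2,-0.4],[2,-4.2,-0.4],[1.4,-4.2,-0.4]], "turn": [[0,0,0.07],[0,0,0.07],[0,0,0.07],[0,0,0.07],[0,0,0.07],[0,0,0.07],[0,0,0.07],[0,0,0.07],[0,0,0.07],[0,0,0.07],[0,0,0.07],[0,0,0.07]], "gripper": 0, "force": 10}}

```text
t: 2.9
tool_pos: [0.4813, 0.0414, 0.3569]
orientation: [-0.652, 3.072, -0.0]
force: [-0.4, 0.9, -0.0]
opening: 0.0008
```

```bash
cat > c.py <<'E'
from h import *
p=read_camera("wrist"); s=robot.read_state()
Rt=R.from_rotvec(s["orientation"]).as_matrix()
print(s["t"],s["tool_pos"],s["force"],s["opening"],"tool y ang",np.degrees(np.arctan2(Rt[1,1],Rt[0,1])),"z",Rt[:,2])
print(p["eye"],rot(p)[:,2],p["fx"],p["cx"],p["cy"])
cv2.imwrite("pics/w1.png",p["frame"][:,:,::-1])
for q in("worm_top","nut_top"):
    for d in spotter.masks_of(p,q)[:2]: print(q,d["confidence"],d["centre"],d["pixels"].sum())
E
python3 c.py
```

```text
2.95 [0.48205942 0.03761056 0.35628043] [ 0.07576692 -3.22174094 -0.00336815] 0.00039977910992275515 tool y ang 114.07743824975041 z [ 6.67876885e-04 -2.99140194e-03 -9.99995303e-01]
[0.41588492 0.01221378 0.33650453] [ 0.23697795  0.10385994 -0.9659475 ] 371.64829954431775 319.2973705361978 235.7378484429103
worm_top 0.97 [241.2, 338.5] 12866
nut_top 0.95 [234.8, 263.5] 926
```

View pics/w1.png

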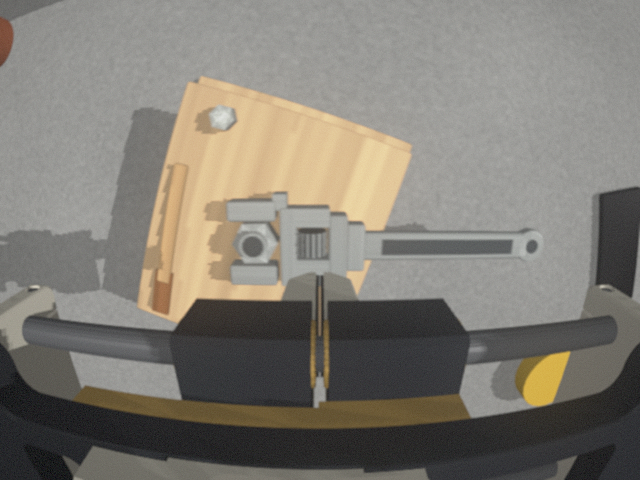

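```bash
cat >> h.py <<'E'
def ray(p,u,v,z):
    d=np.array([u-p["cx"],v-p["cy"]]); r=np.hypot(*d); th=r/p["fx"]
    c=rot(p)@np.r_[d/r*np.sin(th),np.cos(th)]; e=np.array(p["eye"])
    return e+c*(z-e[2])/c[2]
E
cat > d.py <<'E'
from h import *
p=read_camera("wrist")
for n,u,v,z in(("stud",253,246,.086),("worm",313,245,.085),("wormL",299,245,.083),("wormR",329,245,.083),("hole",532,244,.074),("tip",320,275,.170),("jaw fixed tip",233,273,.08),("jawmov tip",229,211,.08)):
    print(n,np.round(ray(p,u,v,z),4))
w=ray(p,313,245,.085);h=ray(p,532,244,.074);print(np.degrees(np.arctan2(*(h-w)[1::-1])))
d=spotter.masks_of(p,"worm_top")[0]["pixels"]
cv2.imwrite("pics/w2.png",cv2.resize(p["frame"][180:300,210:370,::-1],None,fx=5,fy=5,interpolation=cv2.INTER_CUBIC))
E
python3 d.py
```

```text
stud [ 0.5024 -0.0012  0.086 ]
worm [0.4849 0.0377 0.085 ]
wormL [0.4894 0.0288 0.083 ]
wormR [0.4809 0.0483 0.083 ]
hole [0.4157 0.2044 0.074 ]
tip [0.4738 0.0381 0.17  ]
jaw fixed tip [ 0.5305 -0.0082  0.08  ]
jawmov tip [ 0.4872 -0.027   0.08  ]
112.52653689241852
```

View pics/w2.png

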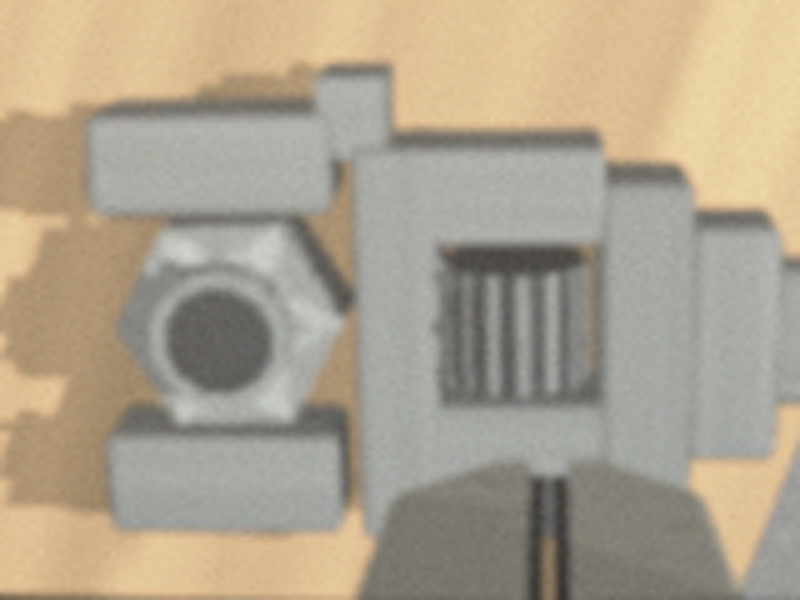

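>>> {"api": "arm_command", "payload": {"xyz": [[-0.2,1.1,-2],[0,0,-2],[0,0,-2],[0,0,-1.2],[0,0,-0.5],[0,0,0],[0,0,0]], "turn": [[0,0,0],[0,0,0],[0,0,0],[0,0,0],[0,0,0],[0,0,0],[0,0,0]]}}

```text
t: 4.03
tool_pos: [0.4791, 0.054, 0.2806]
orientation: [-0.649, 3.073, -0.0]
force: [-0.3, 0.4, -0.0]
opening: 0.0003
```

>>> {"api": "arm_command", "payload": {"xyz": [[0,0,-0.1],[0,0,-0.1],[0,0,0]], "turn": [[0,0,0],[0,0,0],[0,0,0]]}}

```text
t: 4.4
tool_pos: [0.4787, 0.0539, 0.2777]
orientation: [0.649, -3.074, -0.0]
force: [0.0, 0.2, -0.0]
opening: 0.0006
```

>>> {"api": "arm_command", "payload": {"xyz": [[0,0,-0.1],[0,0,0]], "turn": [[0,0,0],[0,0,0]]}}

```text
t: 4.65
tool_pos: [0.4787, 0.0539, 0.2766]
orientation: [0.649, -3.074, -0.0]
force: [0.2, -0.8, -0.7]
opening: -0.0
```

>>> {"api": "arm_command", "payload": {"xyz": [[0.3,-0.5,0],[0,0,-0.1],[0,0,-0.1],[0,0,0]], "turn": [[0,0,0],[0,0,0],[0,0,0],[0,0,0]]}}

```text
t: 5.15
tool_pos: [0.4816, 0.0489, 0.2746]
orientation: [0.649, -3.074, -0.0]
force: [0.2, -0.0, -0.4]
opening: 0.0002
```

>>> {"api": "arm_command", "payload": {"xyz": [[0,0,-0.1],[0,0,-0.1],[0,0,0]], "turn": [[0,0,0],[0,0,0],[0,0,0]]}}

```text
t: 5.52
tool_pos: [0.4816, 0.049, 0.2726]
orientation: [0.649, -3.074, -0.0]
force: [-0.0, 0.2, 0.9]
opening: 0.0004
```

>>> {"api": "arm_command", "payload": {"xyz": [[0,0,-0.05],[0,0,0]], "turn": [[0,0,0],[0,0,0]]}}

```text
t: 5.78
tool_pos: [0.4817, 0.0489, 0.2722]
orientation: [0.649, -3.074, 0.0]
force: [-1.0, -0.7, 0.3]
opening: 0.0004
```

>>> {"api": "arm_command", "payload": {"xyz": [[0,0,-0.05],[0,0,0]], "turn": [[0,0,0],[0,0,0]]}}

```text
t: 6.02
tool_pos: [0.4817, 0.0489, 0.2717]
orientation: [0.649, -3.074, -0.0]
force: [0.2, -0.1, 0.6]
opening: 0.0007
```

>>> {"api": "arm_command", "payload": {"xyz": [[0,0,-0.05],[0,0,0]], "turn": [[0,0,0],[0,0,0]]}}

```text
t: 6.28
tool_pos: [0.4817, 0.0489, 0.2712]
orientation: [0.649, -3.074, -0.0]
force: [-0.0, 0.9, -0.1]
opening: 0.0002
```

>>> {"api": "arm_command", "payload": {"xyz": [[0,0,-0.03],[0,0,0]], "turn": [[0,0,0],[0,0,0]]}}

```text
t: 6.52
tool_pos: [0.4817, 0.0489, 0.2709]
orientation: [0.649, -3.074, 0.0]
force: [-0.1, -0.1, 0.8]
opening: 0.0004
```

>>> {"api": "arm_command", "payload": {"xyz": [[0,0,-0.03],[0,0,0]], "turn": [[0,0,0],[0,0,0]]}}

```text
t: 6.78
tool_pos: [0.4817, 0.0489, 0.2706]
orientation: [0.649, -3.074, -0.0]
force: [0.6, 0.2, -0.2]
opening: 0.0005
```

>>> {"api": "arm_command", "payload": {"xyz": [[0,0,-0.03],[0,0,0]], "turn": [[0,0,0],[0,0,0]]}}

```text
t: 7.02
tool_pos: [0.4817, 0.0489, 0.2703]
orientation: [0.649, -3.074, -0.0]
force: [-0.0, -0.3, -0.1]
opening: 0.0003
```

>>> {"api": "arm_command", "payload": {"xyz": [[0,0,-0.03],[0,0,0]], "turn": [[0,0,0],[0,0,0]]}}

```text
t: 7.28
tool_pos: [0.4817, 0.0489, 0.27]
orientation: [0.649, -3.074, -0.0]
force: [0.9, -0.5, 0.1]
opening: 0.0003
```

>>> {"api": "arm_command", "payload": {"xyz": [[0,0,-0.03],[0,0,0]], "turn": [[0,0,0],[0,0,0]]}}

```text
t: 7.52
tool_pos: [0.4817, 0.0489, 0.2697]
orientation: [0.649, -3.074, -0.0]
force: [-0.8, -0.6, 0.5]
opening: 0.0004
```

>>> {"api": "arm_command", "payload": {"xyz": [[0,0,-0.03],[0,0,0]], "turn": [[0,0,0],[0,0,0]]}}

```text
t: 7.78
tool_pos: [0.4817, 0.0489, 0.2694]
orientation: [0.649, -3.074, -0.0]
force: [0.4, 0.5, 0.3]
opening: 0.0004
```

>>> {"api": "arm_command", "payload": {"xyz": [[0,0,-0.03],[0,0,0]], "turn": [[0,0,0],[0,0,0]]}}

```text
t: 8.02
tool_pos: [0.4817, 0.0489, 0.2692]
orientation: [-0.649, 3.074, 0.0]
force: [-1.1, -0.5, -0.6]
opening: 0.0004
```

```bash
cat > e.py <<'E'
from h import *
import sys
a=read_camera("wrist");b=read_camera("side")
A=cv2.resize(a["frame"][150:310,220:420],(800,640))[:,:,:][60:360]
B=cv2.resize(b["frame"][195:270,210:410],(800,300),interpolation=cv2.INTER_CUBIC)
cv2.imwrite(f"pics/{sys.argv[1]}.png",np.vstack([cv2.resize(a["frame"][165:315,220:420],(400,300)).repeat(1,0) if 0 else cv2.resize(a["frame"][210:285,220:420],(800,300),interpolation=cv2.INTER_CUBIC),B])[:,:,::-1])
E
python3 e.py e1
```

```text
(no output)
```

View pics/e1.png

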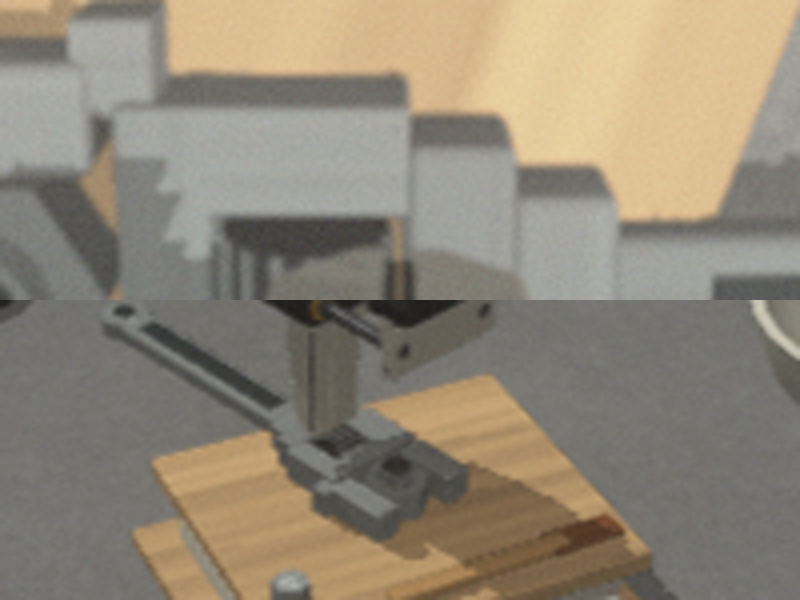

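>>> {"api": "arm_command", "payload": {"xyz": [[0,0,0.35],[0.2,-0.4,0],[0,0,-0.1],[0,0,0]], "turn": [[0,0,0],[0,0,0],[0,0,0],[0,0,0]]}}

```text
t: 8.62
tool_pos: [0.4836, 0.0449, 0.2714]
orientation: [0.649, -3.073, -0.0]
force: [-0.7, -0.3, -0.2]
opening: 0.0004
```

>>> {"api": "arm_command", "payload": {"xyz": [[0,0,-0.05],[0,0,0]], "turn": [[0,0,0],[0,0,0]]}}

```text
t: 8.88
tool_pos: [0.4837, 0.0449, 0.2711]
orientation: [0.649, -3.074, 0.0]
force: [0.1, 0.1, 0.4]
opening: 0.0007
```

>>> {"api": "arm_command", "payload": {"xyz": [[0,0,-0.05],[0,0,0]], "turn": [[0,0,0],[0,0,0]]}}

```text
t: 9.12
tool_pos: [0.4838, 0.0449, 0.2709]
orientation: [-0.649, 3.074, -0.0]
force: [-1.5, -0.3, 3.8]
opening: 0.0002
```

>>> {"api": "arm_command", "payload": {"xyz": [[0,0,-0.05],[0,0,0]], "turn": [[0,0,0],[0,0,0]]}}

```text
t: 9.38
tool_pos: [0.4838, 0.045, 0.2707]
orientation: [-0.649, 3.074, -0.0]
force: [-3.4, -0.5, 7.4]
opening: 0.0007
```

>>> {"api": "arm_command", "payload": {"xyz": [[0.1,-0.25,0],[0.1,-0.25,0]], "turn": [[0,0,0],[0,0,0]]}}

```text
t: 9.62
tool_pos: [0.4858, 0.0403, 0.2712]
orientation: [-0.649, 3.074, 0.001]
force: [-5.8, 1.7, 11.6]
opening: 0.0008
```

>>> {"api": "arm_command", "payload": {"xyz": [[0.1,-0.25,0],[0.1,-0.25,0]], "turn": [[0,0,0],[0,0,0]]}}

```text
t: 9.88
tool_pos: [0.4879, 0.0353, 0.2712]
orientation: [-0.649, 3.073, 0.001]
force: [-4.0, 1.5, 10.8]
opening: 0.0007
```

>>> {"api": "arm_command", "payload": {"xyz": [[0.1,-0.25,0],[0.1,-0.25,0]], "turn": [[0,0,0],[0,0,0]]}}

```text
t: 10.12
tool_pos: [0.49, 0.0302, 0.2706]
orientation: [-0.649, 3.073, 0.001]
force: [1.0, 0.3, 1.4]
opening: 0.0004
```

>>> {"api": "arm_command", "payload": {"xyz": [[0,0,0.4],[-0.6,1.5,0],[0,0,-0.3],[0,0,-0.1],[0.1,-0.25,0],[0.1,-0.25,0],[0.1,-0.25,0],[0.1,-0.25,0]], "turn": [[0,0,0],[0,0,0],[0,0,0],[0,0,0],[0,0,0],[0,0,0],[0,0,0],[0,0,0]]}}

```text
t: 11.12
tool_pos: [0.488, 0.0353, 0.2711]
orientation: [-0.65, 3.073, 0.001]
force: [-5.0, 4.3, 10.8]
opening: 0.0004
```

>>> {"api": "arm_command", "payload": {"xyz": [[0.1,-0.25,0],[0.1,-0.25,0]], "turn": [[0,0,0],[0,0,0]]}}

```text
t: 11.38
tool_pos: [0.49, 0.0303, 0.271]
orientation: [-0.649, 3.073, 0.001]
force: [-1.9, 2.7, 6.0]
opening: 0.0007
```

>>> {"api": "arm_command", "payload": {"xyz": [[0,0,0.4],[-0.6,1.5,0],[0,0,-0.3],[0,0,-0.1],[0.1,-0.25,0],[0.1,-0.25,0],[0.1,-0.25,0],[0.1,-0.25,0],[0.1,-0.25,0],[0.1,-0.25,0]], "turn": [[0,0,0],[0,0,0],[0,0,0],[0,0,0],[0,0,0],[0,0,0],[0,0,0],[0,0,0],[0,0,0],[0,0,0]]}}

```text
t: 12.62
tool_pos: [0.4898, 0.0301, 0.2709]
orientation: [-0.649, 3.074, 0.001]
force: [-4.2, 3.9, 7.2]
opening: 0.0005
```

>>> {"api": "arm_command", "payload": {"xyz": [[0,0,0.4],[-0.6,1.5,0],[0,0,-0.3],[0,0,-0.1],[0.1,-0.25,0],[0.1,-0.25,0],[0.1,-0.25,0],[0.1,-0.25,0],[0.1,-0.25,0],[0.1,-0.25,0]], "turn": [[0,0,0],[0,0,0],[0,0,0],[0,0,0],[0,0,0],[0,0,0],[0,0,0],[0,0,0],[0,0,0],[0,0,0]]}}

```text
t: 13.88
tool_pos: [0.4897, 0.0307, 0.2711]
orientation: [0.649, -3.074, -0.004]
force: [-6.2, 7.3, 10.2]
opening: 0.0005
```

>>> {"api": "arm_command", "payload": {"xyz": [[0,0,0.4],[-0.6,1.5,0],[0,0,-0.3],[0,0,-0.1],[0.1,-0.25,0],[0.1,-0.25,0],[0.1,-0.25,0]], "turn": [[0,0,0],[0,0,0],[0,0,0],[0,0,0],[0,0,0],[0,0,0],[0,0,0]]}}

```text
t: 14.75
tool_pos: [0.4866, 0.0381, 0.2711]
orientation: [0.65, -3.073, -0.003]
force: [-7.7, 6.3, 14.1]
opening: 0.0006
```

>>> {"api": "arm_command", "payload": {"xyz": [[0.1,-0.25,0],[0.1,-0.25,0],[0.1,-0.25,0],[0,0,2],[0,0,3],[0,0,2],[0,0,1],[0,0,0],[0,0,0]], "turn": [[0,0,0],[0,0,0],[0,0,0],[0,0,0],[0,0,0],[0,0,0],[0,0,0],[0,0,0],[0,0,0]]}}

```text
t: 15.88
tool_pos: [0.4894, 0.0299, 0.3489]
orientation: [0.649, -3.072, -0.001]
force: [-0.1, -0.4, 0.2]
opening: 0.0002
```

```bash
sed -i 's/w2.png/w3.png/' d.py; python3 d.py; python3 -c "from plant import robot;print(robot.read_state()['tool_pos'])"
```

```text
stud [ 0.508 -0.012  0.086]
worm [0.4909 0.0256 0.085 ]
wormL [0.4953 0.017  0.083 ]
wormR [0.487  0.0359 0.083 ]
hole [0.4232 0.1873 0.074 ]
tip [0.4793 0.0256 0.17  ]
jaw fixed tip [ 0.5353 -0.0187  0.08  ]
jawmov tip [ 0.4934 -0.0372  0.08  ]
112.69299460296801
[0.48937806 0.02991592 0.34892416]
```

View pics/w3.png

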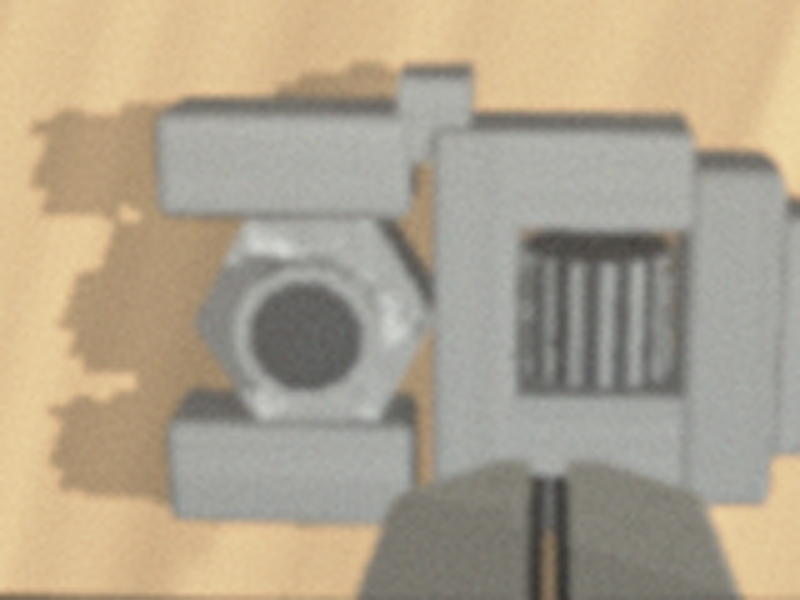

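>>> {"api": "arm_command", "payload": {"xyz": [[-0.6,1.5,-3],[0,0,-3],[0,0,-1.6],[0,0,-0.3],[0,0,-0.1],[0.1,-0.25,0],[0.1,-0.25,0]], "turn": [[0,0,0],[0,0,0],[0,0,0],[0,0,0],[0,0,0],[0,0,0],[0,0,0]]}}

```text
t: 16.85
tool_pos: [0.4864, 0.04, 0.2714]
orientation: [-0.649, 3.072, 0.0]
force: [-1.6, 4.4, 3.6]
opening: 0.0008
```

>>> {"api": "arm_command", "payload": {"xyz": [[0.1,-0.25,0],[0.1,-0.25,0]], "turn": [[0,0,0],[0,0,0]]}}

```text
t: 17.1
tool_pos: [0.4882, 0.0353, 0.2712]
orientation: [-0.649, 3.072, 0.002]
force: [-3.4, 7.1, 7.2]
opening: 0.0001
```

>>> {"api": "arm_command", "payload": {"xyz": [[0.1,-0.25,0],[0.1,-0.25,0]], "turn": [[0,0,0],[0,0,0]]}}

```text
t: 17.35
tool_pos: [0.4902, 0.0299, 0.2711]
orientation: [-0.649, 3.072, -0.0]
force: [0.6, 1.2, 1.6]
opening: 0.0006
```

>>> {"api": "arm_command", "payload": {"xyz": [[0,0,0.4],[-0.6,1.5,0],[0,0,-0.3],[0,0,-0.1],[0.1,-0.25,0],[0.1,-0.25,0],[0.1,-0.25,0],[0.1,-0.25,0]], "turn": [[0,0,0],[0,0,0],[0,0,0],[0,0,0],[0,0,0],[0,0,0],[0,0,0],[0,0,0]]}}

```text
t: 18.35
tool_pos: [0.4876, 0.0357, 0.2711]
orientation: [0.65, -3.073, -0.004]
force: [-7.8, 7.7, 12.3]
opening: 0.0005
```

>>> {"api": "arm_command", "payload": {"xyz": [[0.1,-0.25,0],[0.1,-0.25,0]], "turn": [[0,0,0],[0,0,0]]}}

```text
t: 18.6
tool_pos: [0.4896, 0.0309, 0.2711]
orientation: [0.65, -3.073, -0.004]
force: [-6.2, 8.7, 11.5]
opening: 0.0005
```

>>> {"api": "arm_command", "payload": {"xyz": [[0,0,0.4],[-0.6,1.5,0],[0,0,-0.3],[0,0,-0.1],[0.1,-0.25,0],[0.1,-0.25,0],[0.1,-0.25,0],[0.1,-0.25,0]], "turn": [[0,0,0],[0,0,0],[0,0,0],[0,0,0],[0,0,0],[0,0,0],[0,0,0],[0,0,0]]}}

```text
t: 19.6
tool_pos: [0.4877, 0.0357, 0.2711]
orientation: [0.649, -3.074, -0.004]
force: [-7.4, 8.4, 13.3]
opening: 0.0006
```

>>> {"api": "arm_command", "payload": {"xyz": [[0.1,-0.25,0],[0.1,-0.25,0],[0,0,2],[0,0,3],[0,0,2],[0,0,1],[0,0,0],[0,0,0]], "turn": [[0,0,0],[0,0,0],[0,0,0],[0,0,0],[0,0,0],[0,0,0],[0,0,0],[0,0,0]]}}

```text
t: 20.6
tool_pos: [0.4894, 0.0299, 0.3489]
orientation: [0.649, -3.072, -0.001]
force: [-0.7, -0.5, -0.2]
opening: 0.0005
```

```bash
sed -i 's/w3.png/w4.png/' d.py; python3 d.py>/dev/null; python3 - <<'E'
import cv2,numpy as np
a=cv2.imread("pics/w3.png");b=cv2.imread("pics/w4.png")
cv2.imwrite("pics/w34.png",np.hstack([a[50:550,130:530],b[50:550,130:530]]))
E
```

```text
(no output)
```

View pics/w34.png

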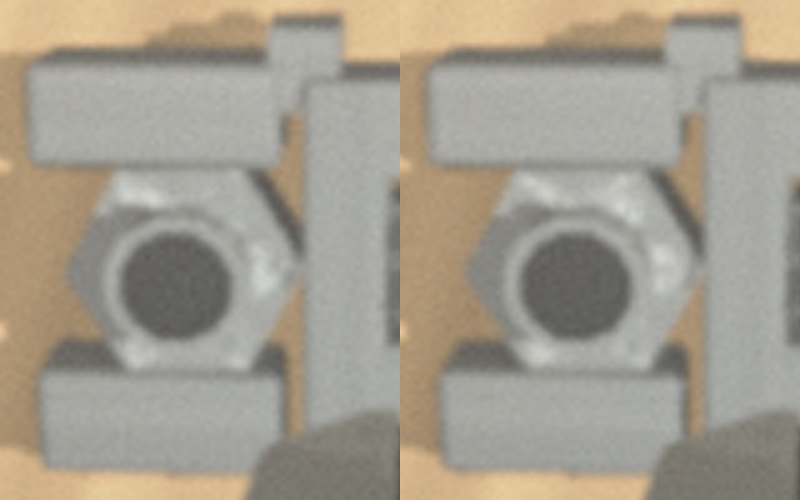

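>>> {"api": "arm_command", "payload": {"xyz": [[-2,2.6,0],[-2,2.6,0],[-2,2.6,0],[-1.6,2.5,0],[0,0,-3],[0,0,-3],[0,0,-3],[0,0,-1.5],[0,0,0]], "turn": [[0,0,0.027],[0,0,0.027],[0,0,0],[0,0,0],[0,0,0],[0,0,0],[0,0,0],[0,0,0],[0,0,0]]}}

```text
t: 21.82
tool_pos: [0.4131, 0.1328, 0.244]
orientation: [0.731, -3.052, -0.0]
force: [0.2, 0.1, 0.2]
opening: 0.0001
```

```bash
cat > f.py <<'E'
from h import *
s=robot.read_state(); Rt=R.from_rotvec(s["orientation"]).as_matrix()
print(s["t"],s["tool_pos"],s["force"],np.degrees(np.arctan2(Rt[1,1],Rt[0,1])))
C=np.array([.5024,-.0012]);q=s["tool_pos"][:2];print("pol",np.degrees(np.arctan2(*(q-C)[::-1])),np.hypot(*(q-C)))
c=q
for k in range(1,13):
    a=np.radians(-4*k);n=C+np.array([[np.cos(a),-np.sin(a)],[np.sin(a),np.cos(a)]])@(q-C);print(k,np.round((n-c)*100,2));c=n
E
python3 f.py
```

```text
21.825 [0.41310757 0.13279447 0.24398223] [0.1821961  0.11076387 0.19999451] 116.93735835110562
pol 123.67904951540352 0.16102066980206567
1 [0.96 0.59]
2 [1.   0.52]
3 [1.03 0.45]
4 [1.06 0.38]
5 [1.08 0.3 ]
6 [1.1  0.23]
7 [1.11 0.15]
8 [1.12 0.07]
9 [ 1.12 -0.01]
10 [ 1.12 -0.08]
11 [ 1.11 -0.16]
12 [ 1.1  -0.24]
```

>>> {"api": "arm_command", "payload": {"xyz": [[0.48,0.3,0],[0.48,0.29,0],[0.5,0.27,0],[0.5,0.25,0],[0.51,0.23,0],[0.52,0.22,0]], "turn": [[0,0,-0.035],[0,0,-0.035],[0,0,-0.035],[0,0,-0.035],[0,0,-0.035],[0,0,-0.035]]}}

```text
t: 22.58
tool_pos: [0.4439, 0.1486, 0.2461]
orientation: [-0.405, 3.115, -0.0]
force: [-4.0, -1.4, 1.8]
opening: 0.0006
```

>>> {"api": "arm_command", "payload": {"xyz": [[0.53,0.2,0],[0.53,0.18,0],[0.54,0.16,0],[0.54,0.14,0]], "turn": [[0,0,-0.035],[0,0,-0.035],[0,0,-0.035],[0,0,-0.035]]}}

```text
t: 23.08
tool_pos: [0.4653, 0.1555, 0.2451]
orientation: [0.185, -3.136, -0.0]
force: [-5.2, 0.2, 2.9]
opening: 0.0003
```

```bash
cat > g.py <<'E'
from h import *
import sys
p=read_camera("top")
cv2.imwrite(f"pics/{sys.argv[1]}.png",cv2.resize(p["frame"][180:330,220:420,::-1],None,fx=4,fy=4,interpolation=cv2.INTER_CUBIC))
for q in("wrench","worm_top"):
  for d in spotter.masks_of(p,q)[:2]:
    X=pts(p,d["pixels"]); r=np.hypot(X[:,0]-.5024,X[:,1]+.0012)
    b=X[(X[:,2]>.066)&(X[:,2]<.079)&(r>.09)&(r<.25)]
    if len(b)>20:
        w,v=np.linalg.eigh(np.cov(b[:,:2].T)); e=v[:,1]*np.sign(v[1,1]); print(q,d["confidence"],len(b),"ang",np.degrees(np.arctan2(e[1],e[0])),b.mean(0),"polar",np.degrees(np.arctan2(b[:,1].mean()+.0012,b[:,0].mean()-.5024)))
E
python3 g.py g1; python3 f.py|head -2
```

```text
wrench 0.95 23 ang 45.627704977795354 [0.48998447 0.11104447 0.07456178] polar 96.31191306958237
23.225 [0.4655994  0.15543795 0.24522855] [-0.47184443  0.40239013  0.50661953] 96.87297000568093
pol 103.22132050997922 0.16090286364892292
```

View pics/g1.png

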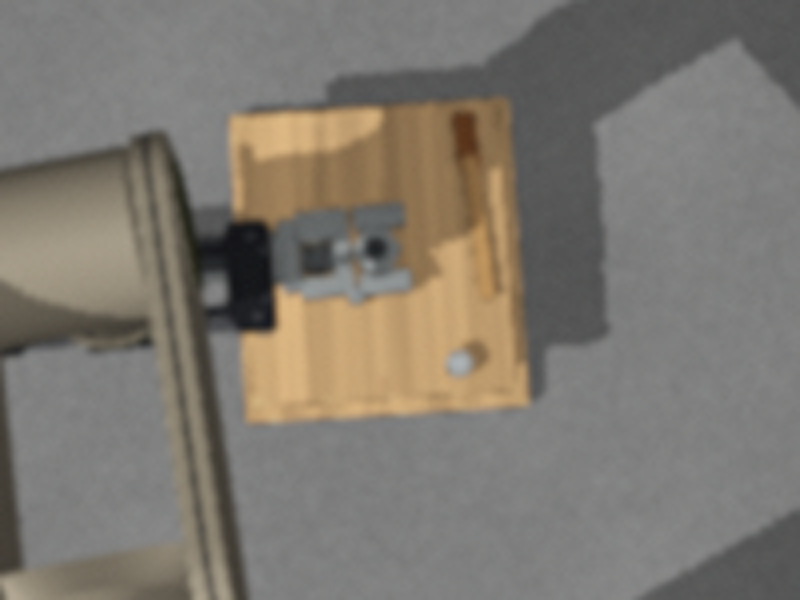

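>>> {"api": "arm_command", "payload": {"xyz": [[0.55,0.12,0],[0.55,0.1,0],[0.56,0.08,0],[0.56,0.06,0],[0.56,0.04,0],[0.56,0.02,0],[0.56,0,0],[0.56,-0.02,0]], "turn": [[0,0,-0.035],[0,0,-0.035],[0,0,-0.035],[0,0,-0.035],[0,0,-0.035],[0,0,-0.035],[0,0,-0.035],[0,0,-0.035]]}}

```text
t: 24.22
tool_pos: [0.51, 0.1594, 0.2451]
orientation: [0.254, 3.131, 0.0]
force: [-3.7, 2.8, -1.1]
opening: 0.0007
```

>>> {"api": "arm_command", "payload": {"xyz": [[0.56,-0.04,0],[0.56,-0.06,0],[0.56,-0.08,0],[0.55,-0.1,0],[0.55,-0.12,0],[0.55,-0.13,0],[0,0,0]], "turn": [[0,0,-0.035],[0,0,-0.035],[0,0,-0.035],[0,0,-0.035],[0,0,-0.035],[0,0,-0.035],[0,0,0]]}}

```text
t: 25.1
tool_pos: [0.5435, 0.1537, 0.2453]
orientation: [0.579, 3.087, -0.0]
force: [-0.6, 0.1, 0.3]
opening: 0.0005
```

```bash
python3 f.py|head -2
```

```text
25.1 [0.54354694 0.15365594 0.24531594] [-0.61975323  0.0683252   0.3177932 ] 68.75446109476852
pol 75.11971023599641 0.16022930856151316
```

>>> {"api": "arm_command", "payload": {"xyz": [[-1,0.4,0],[-2,0.8,0],[-2,0.8,0],[0,0,4],[0,0,5],[0,0,5],[-4,3,2],[-4,5,0],[-4,5,0],[-4,5,0],[-3,5,0],[0,0,0]], "turn": [[0,0,0],[0,0,0],[0,0,0],[0,0,0],[0,0,0],[0,0,0],[0,0,0],[0,0,0],[0,0,0],[0,0,0],[0,0,0],[0,0,0]]}}

```text
t: 26.6
tool_pos: [0.3028, 0.4028, 0.4053]
orientation: [0.569, 3.09, 0.002]
force: [0.5, -0.1, -0.1]
opening: 0.0005
```

```bash
python3 g.py g2; python3 f.py|head -2
```

```text
wrench 0.66 369 ang 68.67962182896744 [0.56478685 0.14967775 0.07442877] polar 67.53526015290896
worm_top 0.55 358 ang 69.05124972626292 [0.56492282 0.14988594 0.07448439] polar 67.51910815085327
26.75 [0.30574632 0.39997869 0.40515013] [ 0.09317694 -0.06087467  0.23431778] 68.84022134324722
pol 116.11362041702114 0.4467852007194908
```

View pics/g2.png

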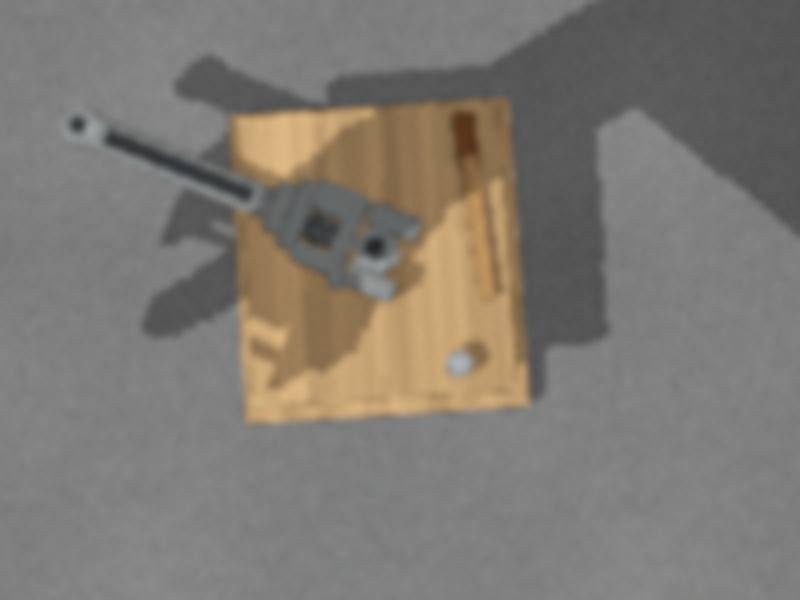

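```bash
python3 -c "from plant import robot;print(robot.close_job())"
```

```text
the job is handed in; nothing more can be done
None
```

I rolled the worm until the jaws were snug, pushed the handle round about 44–45° clockwise, backed the arm off and handed the job in at about 27 s of the 72 s allowed.

- **Snug jaws:** I stopped after eight light strokes on the worm. My readings at the pauses showed at most about 14 N of press. The last three strokes changed nothing in the picture, and the jaw gap measured about 29.8 mm against the 30 mm nut.
- **Starting gap disagreed:** the jaws measured about 32 mm apart before I began, where 35 mm applies at jaw 0. I took this to mean the jaw was already part closed.
- **Turn:** the handle went from about 113° to 69°, measured from the top camera, so the nut should be inside the 35–55° band. I inferred the nut's turn from the wrench and did not measure it directly.
- **Last picture:** the wrench lies on the board with its jaws round the nut. The spare nut and knife look unmoved. The crop does not show the things off the clamp, and I did not check their positions again. The arm was clear, with about 0 N on the wrist.
- **False start:** the first attempt at the worm came down too far back and touched nothing; I moved forward about 4 mm and it made contact.

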